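# Wind the bedsit's clockwork kitchen timer and start it

## Robot

A 6-joint arm with a two-finger parallel gripper is mounted at the origin on the work surface. World frame = base frame: x ahead of the robot, y to its left, z up, the work surface at z = 0. Lengths are in m, angles in rad, forces in N, time in s.
With the tool pointing down it reaches from about 0.35 to 0.775 m from the base axis. Payload 7.3 kg.
Tool frame: the origin (TCP) lies midway between the tips of the shut fingers; the grasp point (between the pads) lies 19 mm behind it (tcp_to_grasp is the distance from the TCP to the grasp point, in m); z points along the fingers, y is the line along which they close (so a half turn about z gives the same grasp; the last joint's range is limited). The gripper opens to 92 mm and grips with 3 to 60 N. Pads are 19 mm wide; open, the fingers measure 130 mm over their backs; the gripper's body (75 mm by 190 mm) begins 47 mm behind the grasp point.
Start: joints at [-1.351, 0.342, 1.524, -0, 1.275, -0.146], TCP at [0.188, -0.49, 0.198] pointing down, gripper open.
Joint ranges: [-2.53, 2.53], [-0.77, 2.02], [0.04, 2.7], [-1, 4.14], [0.28, 2.66], [-3.11, 3.11]. Speed limits (rad/s): [2.57, 2.57, 3.14, 3.14, 3.14, 3.14].

## Interface

Orientations are given as [roll, pitch, yaw] about the fixed x, y, z axes, in that order (R = Rz(yaw) Ry(pitch) Rx(roll)).
In Python, from cell import observe, read_camera, calibration, hand_in, tcp_to_grasp gives the robot as it stands.
- The arm moves only by the tool send_rows, never from a script. Its argument "targets" is a list of rows, each a list of 5 numbers: the opening, from 0 (shut) to 1 (fully open), then the shift along the world's x, y, z in m, then the turn about the world's z in rad. A call has 1 to 5 rows; each row shifts and turns the commanded pose from where the row before left it; what a row does not reach is not made up. A row lasts 1/10 s, in which the tool goes at most 50 mm and 8.59 degrees, less where a joint would pass 70% of its speed; a pose out of reach is approached as far as the arm can. A call is refused whole if a number of a shift passes 0.05 or a number of a turn 0.15, either way. A call with a gripper value outside its range is refused whole. The fingers move at their own pace and stop on an object; "grip_force" is the grip in N (left out, the last holds). Time passes only in rows, so rows that do not move let the fingers close. It gives the time, the measured TCP pose, the force, the opening and the grip force at its end, in the units of the state.
- observe(): the state, without advancing time (a new reading comes with each control period).
- read_camera(name): name is "side" or "top"; returns (picture, depth): 480x640x3 uint8, red, green, blue; 480x640 float32, m along the optical axis (not along the pixel's ray), 0 where there is no reading.
- calibration(name): a dict with "intrinsics" (3x3 intrinsics, pixels), "world_to_cam" (4x4, takes a point from world to camera coordinates). Camera axes: x right, y up, looking along -z (the intrinsics and any distortion apply to the point x, -y, -z); pixel columns grow to the right and rows downward; lengths in m; the calibration is good to about 2 mm. A picture is of the moment at which its call begins. calibration takes no time and is no camera call.
- hand_in(): hands the job in; it is judged then, once.
The state is a dict: "time": time; "qpos": joint angles; "qvel": joint speeds; "joint_efforts": joint torques, N m; "tool_pos": TCP position; "tool_rot": TCP orientation; "contact_force": force on the tool from outside, world axes, zero at the start; "torque": the same for the moment, N m; "opening": finger opening in m; "grip_force": force on a finger pad.
Only numpy, scipy, OpenCV 4.12 (cv2) and the standard library are available. Lean on these libraries where they do the work, as an engineer would, in place of code of your own. Each camera call takes 0.05 s, during which the arm holds its last target. There are 200 camera calls.

## Task

Wind the clockwork kitchen timer fully, turning its big wing key clockwise (seen from above) in as many partial turns as it takes until you feel it come up firmly against its stop, without straining it. Only then start the timer by sliding the small start tab on its deck all the way to the other end of its slot. Leave the crockery and other things around it where they stand.

Things in the scene. Friction and masses are not known exactly. Their poses are not given: they have to be found in the camera images.
- timer: white plastic kitchen timer, a flat box 170 (x) x 130 (y) x 45 mm tall, held fast to the steel top by its magnetic foot; paper dial on its front (-x) face. Origin: centre of its underside, z up. On its flat deck: the wing key with upright axis at (20, 0) mm, the start tab at x = -60 mm and a hanging hook behind the key
- hook_tip (a point): free tip of the fixed hanging hook (6 mm steel wire): it rises at (76, 0) mm in the timer's frame to 97 mm above the table (wire axis), then runs forward along -x over the key to this tip at (39, 0). The wings pass under it, but a finger reaching down cannot pass, so winding takes several partial turns
- key_hub (a point): point on the key's upright axis, 26 mm above the deck, turning with the key. Steel wing key: two upright flat wings along this frame's +x and -x, each 8 mm thick (y), reaching 44 mm from the axis, from 12 mm to 40 mm above the deck; hub 12 mm in diameter (16 mm over its lowest 12 mm)
- key (a joint): how far the key is wound (rad), growing clockwise seen from above; at 0 the wings lie along the timer's x. It stays where it is left (the mechanism holds it) and turns against about 0.10 Nm when slack to 0.16 Nm when fully wound; the stop is at 6.4
- tab_top (a point): centre of the top of the start tab, a steel block 14 (x) x 12 (y) x 16 mm tall standing 1 mm over the deck (top 17 mm above the deck), at x = -60 mm in the timer's frame. It slides along the timer's y in a dark slot, from y = -15 mm (off) to y = +15 mm (on), against 2 N
- tab (a joint): travel of the start tab (m), 0 off, grows along the timer's +y, 0.030 on at the end stop
- kettle: white kettle, 170 mm across, 196 mm tall, spout to its -y, handle to its +y. Origin: centre of its underside
- mug: terracotta mug, 80 mm across, 90 mm tall, handle to its +y; stands beside the timer. Origin: centre of its underside
- shaker: glass sugar shaker with steel cap, 70 mm across, 143 mm tall; stands on the timer's other side. Origin: centre of its underside
- spoon: wooden spoon, 240 mm long along its x, lying in front of the timer. Origin: centre of its underside (spoon: of its length as laid)
- jar: amber glass jar with steel lid, 66 mm across, 100 mm tall, behind the timer. Origin: centre of its underside
- tin: round tin, 74 mm across, 110 mm tall. Origin: centre of its underside

How it is judged:
On the way, in this order (a step that is already met when the one before it is completed fails the run):
1. the key is wound to its stop (value of joint key above 6.1 rad), for 0.2 s.
2. the start tab is slid across to the far end of its slot (value of joint tab above 0.025 m), for 0.2 s.
At the end, for the whole second after the job is handed in: the key stands within 0.3 rad of its stop (reading over 6.1 of 6.4) and the start tab within 5 mm of the far end of its slot (over 0.025 m) (value of joint key above 6.1 rad and value of joint tab above 0.025 m); the robot touches nothing.
It fails at once if the timer was strained: the fingers pressed on it or its key with more than 60 N (contact force between the fingers and timer above 60 N).
It fails at once if something standing around was displaced by more than 30 mm (distance of any of kettle, mug, shaker, spoon, jar, tin from where it was at the start of the episode above 0.03 m).
It also fails if it takes over 72 s, if anything falls off the work surface, if the arm or the gripper's body presses on something with over 40 N, if the wrist force passes 120 N, or if a joint passes its speed limit or range.

## Working session

There is one attempt and no reset: what is moved stays moved. The work goes in short steps, Python scripts to look and compute and a tool call to move; the robot and the scene stay as the last step left them, time stands still between calls to the robot, and variables do not carry over. Pictures are saved under pics/ and viewed, at most 10 in all, crops included, and the job is handed in when it is done.

Besides the shell and the picture viewer there is one more tool, called after "Call:" as name(argument=value, ...), one argument or row to a line, values as JSON. send_rows: Moves the arm, as the interface text tells. Its arguments: {"type":"object","properties":{"targets":{"type":"array","items":{"type":"array","items":{"type":"number"}}},"grip_force":{"type":"number"}},"required":["targets"]}

```bash
ls; mkdir -p pics
python3 - <<'E'
from cell import *
import cv2,numpy as np
for n in("side","top"):
    p,d=read_camera(n); cv2.imwrite(f"pics/{n}0.png",p[:,:,::-1]); np.savez(f"{n}0.npz",p=p,d=d)
    c=calibration(n); print(n,c)
print(observe(),tcp_to_grasp)
E
```

```text
pics
side {'intrinsics': array([[615.38161089,   0.        , 327.91072593],
       [  0.        , 615.38161089, 250.24328596],
       [  0.        ,   0.        ,   1.        ]]), 'world_to_cam': array([[-0.99979091, -0.02016724,  0.00337821,  0.5357651 ],
       [ 0.01779927, -0.77699179,  0.62925904, -0.02613389],
       [-0.01006557,  0.6291876 ,  0.7771883 , -1.95643644],
       [ 0.        ,  0.        ,  0.        ,  1.        ]])}
top {'intrinsics': array([[526.33484145,   0.        , 315.54647559],
       [  0.        , 526.33484145, 237.18524586],
       [  0.        ,   0.        ,   1.        ]]), 'world_to_cam': array([[-0.01356317, -0.99988579, -0.00666734,  0.05373415],
       [ 0.99541216, -0.01413349,  0.09463021, -0.56394134],
       [-0.09471363, -0.00535327,  0.99549017, -1.65107649],
       [ 0.        ,  0.        ,  0.        ,  1.        ]])}
{'time': 0.1, 'qpos': array([-1.35100553e+00,  3.42629574e-01,  1.52489152e+00,  5.33991355e-06,
        1.27539532e+00, -1.45993946e-01]), 'qvel': array([ 3.99330433e-04,  2.23438413e-05, -2.72187157e-03, -2.20083727e-03,
       -4.12057085e-04,  3.17219617e-04]), 'joint_efforts': array([ 1.88596183e-03, -4.32004201e+01, -2.44693083e+01,  7.19467713e-02,
        5.26917621e-02, -5.56772795e-05]), 'tool_pos': array([ 0.18772359, -0.48987752,  0.19713713]), 'tool_rot': array([-3.14028372e+00, -1.97626719e-04,  3.65783050e-01]), 'contact_force': array([-0.16135532, -0.35391373,  0.72292789]), 'torque': array([-0.02184184,  0.01849338, -0.02577468]), 'grip_force': 0.0, 'opening': 0.09151390143327144} 0.0188
```

View pics/side0.png

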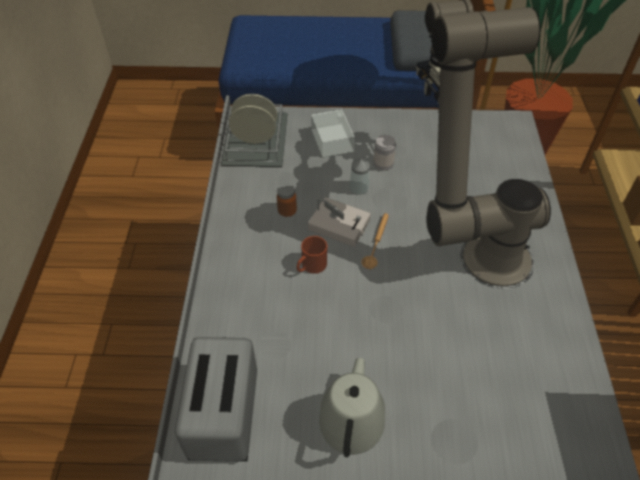

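View pics/top0.png

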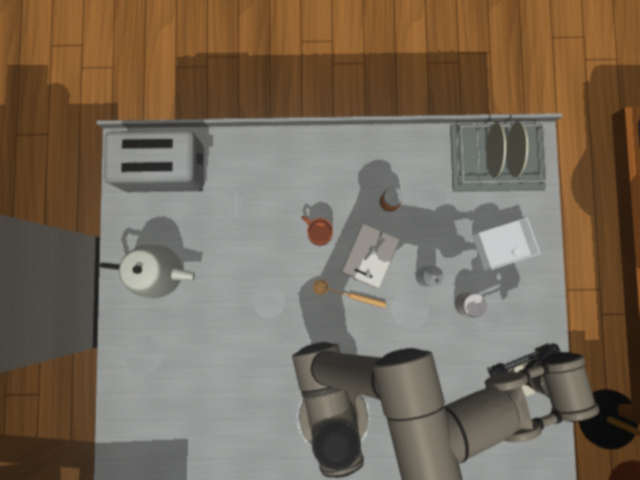

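The timer is at about (372,255) in top and (340,218) in side, with the mug at (319,231), shaker at (430,275), jar at (390,200) and spoon at (350,293). I'll zoom in and use depth for the height.

```bash
cat > h.py <<'E'
from cell import *
import cv2,numpy as np
def cloud(n,d):
    c=calibration(n);K=c["intrinsics"];M=c["world_to_cam"]
    v,u=np.mgrid[:480,:640]
    P=np.stack([(u-K[0,2])/K[0,0]*d,-(v-K[1,2])/K[1,1]*d,-d],-1)
    return (P-M[:3,3])@M[:3,:3]
def ray(n,u,v,z):
    c=calibration(n);K=c["intrinsics"];M=c["world_to_cam"];R=M[:3,:3]
    o=-R.T@M[:3,3]; r=R.T@np.array([(u-K[0,2])/K[0,0],-(v-K[1,2])/K[1,1],-1])
    return o+r*(z-o[2])/r[2]
def proj(n,p):
    c=calibration(n);K=c["intrinsics"];M=c["world_to_cam"]
    q=M[:3,:3]@np.asarray(p)+M[:3,3]; return K[0,0]*q[0]/-q[2]+K[0,2],K[1,1]*q[1]/q[2]+K[1,2]
E
python3 - <<'E'
from h import *
for n,(x,y) in dict(top=(300,185),side=(265,170)).items():
    z=np.load(n+"0.npz"); p=z["p"][y:y+115,x:x+150]
    cv2.imwrite(f"pics/{n}c.png",cv2.resize(p[:,:,::-1],None,fx=5,fy=5,interpolation=cv2.INTER_CUBIC))
    W=cloud(n,z["d"])
    m=(abs(W[...,2]-.045)<.006)&(W[...,0]>.4)&(W[...,0]<.75)&(abs(W[...,1]+.06)<.1)
    m=cv2.morphologyEx(m.astype(np.uint8),cv2.MORPH_OPEN,np.ones((3,3)))
    k,l,s,c=cv2.connectedComponentsWithStats(m); i=1+s[1:,4].argmax()
    P=W[l==i]; print(n,len(P),P.mean(0),cv2.minAreaRect((P[:,:2]*1000).astype(np.float32)), np.median(P[:,2]))
    m=(W[...,2]>.06)&(np.hypot(W[...,0]-P[:,0].mean(),W[...,1]-P[:,1].mean())<.1)
    for (v,u) in np.argwhere(m): print(u,v,(W[v,u]*1000).round().astype(int),end=";") if (u+v)%3==0 else 0
    print()
E
```

```text
top 539 [ 0.46025968 -0.12335173  0.04494858] ((460.9750671386719, -114.31692504882812), (88.45818328857422, 112.93802642822266), 88.82373809814453) 0.04493722630726176
380 238 [ 553 -151   95];379 239 [ 550 -148   97];382 239 [ 551 -158   86];378 240 [ 547 -145   92];381 240 [ 548 -156   81];384 240 [ 548 -165   79];377 241 [ 543 -141   99];380 241 [ 545 -153   79];383 241 [ 545 -162   82];379 242 [ 541 -149   85];382 242 [ 541 -158   86];378 243 [ 539 -147   80];381 243 [ 538 -155   87];377 244 [ 536 -143   80];380 244 [ 536 -153   81];376 245 [ 533 -140   82];379 245 [ 532 -149   84];375 246 [ 529 -136   87];378 246 [ 529 -146   81];374 247 [ 526 -133   89];377 247 [ 526 -143   84];373 248 [ 523 -130   86];376 248 [ 523 -139   93];372 249 [ 521 -128   74];375 249 [ 520 -136   90];374 250 [ 517 -134   82];373 251 [ 514 -130   87];372 252 [ 511 -128   79];371 253 [ 508 -123   89];370 254 [ 505 -121   84];369 255 [ 502 -118   84];368 256 [ 499 -114   89];367 257 [ 496 -111   84];366 258 [ 493 -108   84];365 259 [ 490 -105   87];371 274 [ 444 -125   60];367 275 [ 441 -112   61];366 27
[... 1073 characters left out ...]
522 -127   76];336 210 [ 513 -118   86];332 211 [ 525 -121   78];335 211 [ 516 -124   75];338 211 [ 506 -119   80];334 212 [ 519 -131   62];337 212 [ 509 -116   79];340 212 [ 500 -112   83];333 213 [ 522 -127   62];336 213 [ 512 -119   71];339 213 [ 503 -115   75];342 213 [ 493 -107   84];335 214 [ 516 -120   64];338 214 [ 506 -113   72];341 214 [ 497 -103   84];337 215 [ 509 -106   75];340 215 [ 500 -102   80];343 215 [490 -99  84];339 216 [ 503 -101   77];342 216 [493 -96  82];357 216 [ 445 -108   71];338 217 [ 506 -107   65];341 217 [ 496 -103   69];356 217 [ 448 -113   60];340 218 [499 -98  70];343 218 [ 490 -107   61];358 218 [ 442 -100   70];342 219 [493 -98  65];314 220 [583 -95  62];
```

View pics/topc.png

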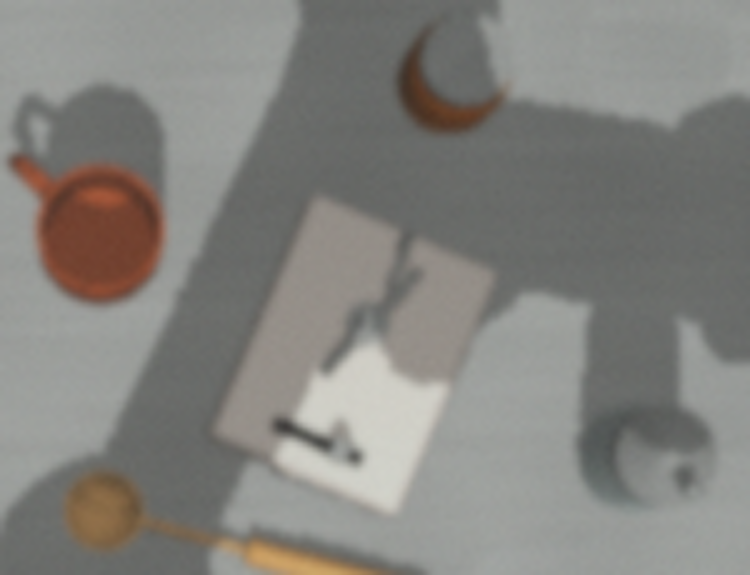

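View pics/sidec.png

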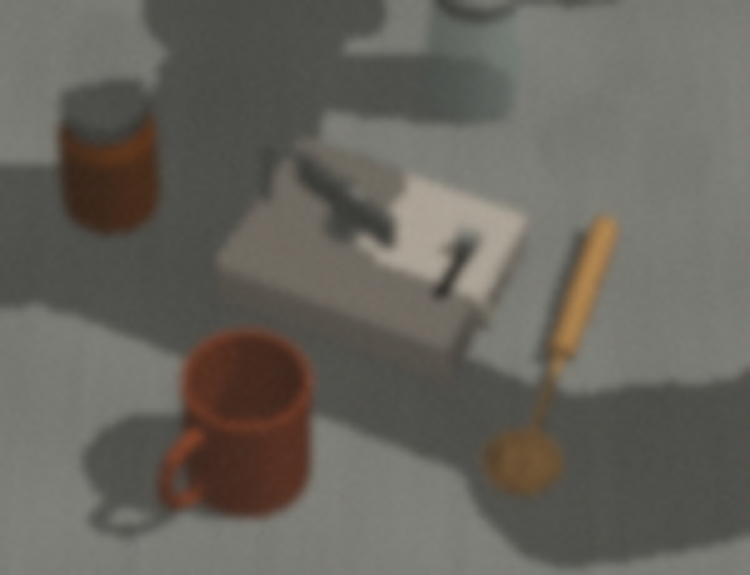

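Deck corners in the top crop: (318,195), (497,270), (395,515), (215,435). The wing runs from (325,372) to (420,268), hub about (368,318). The slot runs from (275,424) to (360,460), with the tab towards the right end (342,438).

Run:
```python
from h import *
f=lambda u,v,z:ray("top",(u+.5)/5-.5+300,(v+.5)/5-.5+185,z)
g=lambda u,v,z:ray("side",(u+.5)/5-.5+265,(v+.5)/5-.5+170,z)
C=np.array([f(*c,.045) for c in((318,195),(497,270),(395,515),(215,435))])
print(C[:,:2].round(4), C[:,:2].mean(0),[np.linalg.norm(C[i]-C[i-1]).round(4) for i in range(4)])
S=np.array([g(*c,.045) for c in((295,140),(525,215),(460,340),(218,258))])
print("side",S[:,:2].round(4),S[:,:2].mean(0))
for Q in(C,):
    dx=(Q[0]-Q[3])+(Q[1]-Q[2]); dy=(Q[0]-Q[1])+(Q[3]-Q[2])
    a=np.arctan2(dx[1],dx[0]); b=np.arctan2(-dy[0],dy[1]); print("yaw",a,b)
    y=(a+b)/2; c=Q.mean(0)[:2]; R=np.array([[np.cos(y),-np.sin(y)],[np.sin(y),np.cos(y)]])
    T=lambda p:((p[:2]-c)@R*1000).round(1)
    print("key",c+R@[.02,0],"tab off",c+R@[-.06,-.015],"on",c+R@[-.06,.015],"hook",c+R@[.039,0])
    print("wing ends",T(f(325,372,.085)),T(f(420,268,.085)),"slot",T(f(275,424,.045)),T(f(360,460,.045)),"tab",T(f(342,436,.062)))
    print("side: wing",T(g(390,235,.085)),T(g(297,160,.085)),"hub",T(g(345,190,.085)))
    for n,p in dict(mug=f(100,232,.09),jar=f(455,75,.1),shaker=f(665,455,.14),spoonhead=f(104,510,.01)).items(): print(n,p.round(3),T(p))
```

```text
[[ 0.6039 -0.1053]
 [ 0.5547 -0.2169]
 [ 0.402  -0.1489]
 [ 0.4534 -0.0375]] [ 0.5034996  -0.12716994] [np.float64(0.1651), np.float64(0.122), np.float64(0.1672), np.float64(0.1227)]
side [[ 0.5547 -0.2113]
 [ 0.4023 -0.1468]
 [ 0.4459 -0.0385]
 [ 0.602  -0.1045]] [ 0.50121149 -0.12528575]
yaw -0.4212873495816885 -0.4236557955882502
key [ 0.52174116 -0.13537026] tab off [ 0.44262466 -0.11625016] on [ 0.45492514 -0.08888781] hook [ 0.53907065 -0.14316056]
wing ends [-22.   15.8] [ 60.1 -12.9] slot [-61.2  29.5] [-60.8 -28.1] tab [-52.5 -10.7]
side: wing [-25.9  28.1] [55.6 -5.5] hub [16.3  5.1]
mug [0.578 0.033 0.09 ] [  1.9 176.3]
jar [ 0.67  -0.186  0.1  ] [176.2  14.5]
shaker [ 0.435 -0.298  0.14 ] [   7.9 -183.9]
spoonhead [0.408 0.033 0.01 ] [-153.   106.5]
```

Timer centre is about (0.502,-0.126) and yaw -0.4225, and both views agree. The key hub is about (0.521,-0.134) and the wings read about 0.37 rad wound. Plan: shut the fingers, tool y parallel to the wing, and push a wing round from behind in three strokes that stay clear of the hook. First the approach, above everything.

Call:
send_rows(
  targets=[
    [0, 0.03, 0.036, 0.01, 0.04],
    [0, 0.03, 0.036, 0.01, 0.04],
    [0, 0.03, 0.036, 0.01, 0.04],
    [0, 0.03, 0.036, 0, 0.04],
    [0, 0.03, 0.036, 0, 0.04],
  ],
  grip_force=10,
)

```text
time: 0.6
tool_pos: [0.3387, -0.3087, 0.2279]
tool_rot: [3.141, -0.0, 0.567]
contact_force: [1.3, -0.3, -0.1]
opening: 0.0566
grip_force: 0.0
```

Call:
send_rows(
  targets=[
    [0, 0.03, 0.036, 0, 0.04],
    [0, 0.03, 0.036, 0, 0.04],
    [0, 0.03, 0.036, 0, 0.04],
    [0, 0.03, 0.036, 0, 0.04],
    [0, 0.022, 0.038, 0, 0.05],
  ],
)

```text
time: 1.1
tool_pos: [0.481, -0.1266, 0.2274]
tool_rot: [-3.142, 0.0, 0.778]
contact_force: [0.6, -1.5, 0.3]
opening: 0.0165
grip_force: 0.0
```

Call:
send_rows(
  targets=[
    [0, 0, 0, -0.03, 0],
    [0, 0, 0, -0.03, 0],
  ],
)

```text
time: 1.3
tool_pos: [0.4807, -0.1268, 0.1672]
tool_rot: [3.14, -0.001, 0.779]
contact_force: [0.1, -0.2, -0.3]
opening: 0.0021
grip_force: 0.0
```

```bash
cat >> h.py <<'E'
HUB=np.array([.5206,-.1344])
def pose(th,r=.033,s=.0135):
    return np.r_[HUB+r*np.array([np.cos(th),np.sin(th)])+s*np.array([-np.sin(th),np.cos(th)])]
E
python3 - <<'E'
from h import *
o=observe(); print(o["time"],o["tool_pos"],o["tool_rot"],o["opening"],o["qpos"],o["contact_force"])
p,d=read_camera("top"); W=cloud("top",d)
x,y=300,185
cv2.imwrite("pics/t2.png",cv2.resize(p[y:y+115,x:x+150,::-1],None,fx=5,fy=5,interpolation=cv2.INTER_CUBIC))
print(pose(2.35,s=.024))
E
```

```text
1.3 [ 0.48072784 -0.12682158  0.16719399] [ 3.14005329e+00 -5.68196936e-04  7.79204615e-01] 0.002100456820547026 [-4.12184593e-01  3.18372484e-01  1.64861061e+00 -4.59338802e-05
  1.17296922e+00  3.79425316e-01] [ 0.13882365 -0.23483388 -0.28517923]
[ 0.48033511 -0.12778649]
```

View pics/t2.png

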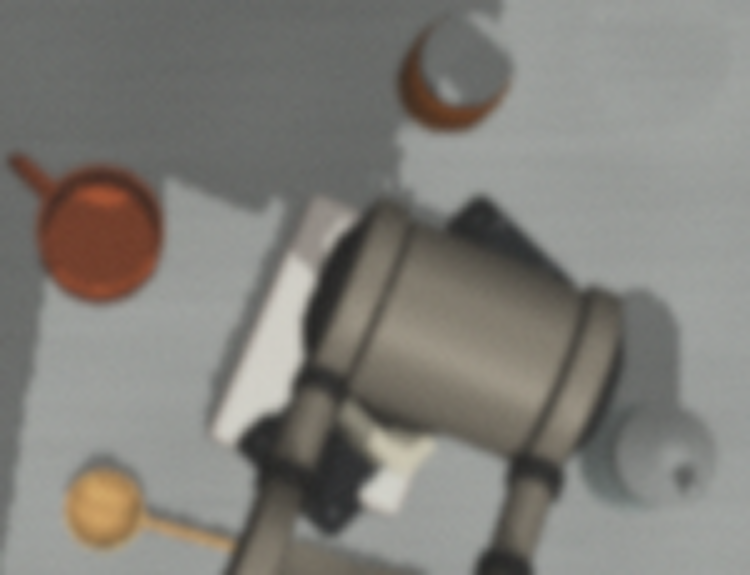

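The top view is occluded by the arm, and the gripper body is clear of the shaker at (665,455) in the crop. Measured position matches the plan; going down behind the wing, and planning the stroke.

Call:
send_rows(
  targets=[
    [0, 0, 0, -0.035, 0],
    [0, 0, 0, -0.035, 0],
    [0, 0, 0, -0.025, 0],
    [0, 0, 0, -0.008, 0],
    [0, 0, 0, 0, 0],
  ],
)

```text
time: 1.85
tool_pos: [0.4794, -0.1283, 0.0644]
tool_rot: [-3.14, 0.001, 0.775]
contact_force: [0.3, 0.2, 0.6]
opening: 0.0004
grip_force: 0.0
```

```bash
cat >> h.py <<'E'
def rows(th0,n,dth,start,s=.0135):
    cur=np.round(start,3)
    for i in range(1,n+1):
        d=(pose(th0+i*dth,s=s)-cur).round(3); cur=cur+d
        print(f"[0, {d[0]:g}, {d[1]:g}, 0, {dth}]",end=", " if i%5 else "\n")
    print("\nend",cur,"th",th0+n*dth)
E
python3 - <<'E'
from h import *
o=observe(); print(o["tool_pos"],o["contact_force"],pose(2.35))
rows(2.35,17,-.14,pose(2.35))
E
```

```text
[ 0.47936922 -0.12829455  0.06436632] [0.28074997 0.15433997 0.55299023] [ 0.48780558 -0.12040801]
[0, 0.002, 0.004, 0, -0.14], [0, 0.003, 0.004, 0, -0.14], [0, 0.003, 0.004, 0, -0.14], [0, 0.004, 0.003, 0, -0.14], [0, 0.005, 0.002, 0, -0.14]
[0, 0.004, 0.002, 0, -0.14], [0, 0.005, 0.002, 0, -0.14], [0, 0.005, 0, 0, -0.14], [0, 0.005, 0, 0, -0.14], [0, 0.005, -0.001, 0, -0.14]
[0, 0.005, -0.001, 0, -0.14], [0, 0.004, -0.002, 0, -0.14], [0, 0.004, -0.003, 0, -0.14], [0, 0.004, -0.003, 0, -0.14], [0, 0.003, -0.004, 0, -0.14]
[0, 0.003, -0.004, 0, -0.14], [0, 0.002, -0.005, 0, -0.14], 
end [ 0.554 -0.122] th -0.03000000000000025
```

Approach to contact, then stroke 1.

Call:
send_rows(
  targets=[
    [0, 0.003, 0.003, 0, 0],
    [0, 0.003, 0.003, 0, 0],
    [0, 0.002, 0.002, 0, 0],
  ],
)

```text
time: 2.15
tool_pos: [0.4889, -0.1202, 0.066]
tool_rot: [3.139, -0.001, 0.776]
contact_force: [0.7, 0.5, 0.1]
opening: 0.0007
grip_force: 0.0
```

Call:
send_rows(
  targets=[
    [0, 0.002, 0.004, 0, -0.14],
    [0, 0.003, 0.004, 0, -0.14],
    [0, 0.003, 0.004, 0, -0.14],
    [0, 0.004, 0.003, 0, -0.14],
    [0, 0.005, 0.002, 0, -0.14],
  ],
)

```text
time: 2.65
tool_pos: [0.5054, -0.1029, 0.0655]
tool_rot: [3.141, -0.001, 0.07]
contact_force: [-1.0, -0.3, 0.3]
opening: 0.0004
grip_force: 0.0
```

Call:
send_rows(
  targets=[
    [0, 0.004, 0.002, 0, -0.14],
    [0, 0.005, 0.002, 0, -0.14],
    [0, 0.005, 0, 0, -0.14],
    [0, 0.005, 0, 0, -0.14],
    [0, 0.005, -0.001, 0, -0.14],
  ],
)

```text
time: 3.15
tool_pos: [0.5295, -0.1, 0.0655]
tool_rot: [-3.141, -0.001, -0.63]
contact_force: [-1.3, 0.2, -0.4]
opening: 0.0001
grip_force: 0.0
```

Run:
```python
from h import *
p,d=read_camera("side"); o=observe(); print(o["contact_force"],o["torque"])
x,y=265,140
cv2.imwrite("pics/s2.png",cv2.resize(p[y:y+115,x:x+150,::-1],None,fx=5,fy=5,interpolation=cv2.INTER_CUBIC))
```

```text
[ 0.96983345 -0.83691452  0.16653962] [ 0.07909076 -0.02996759 -0.0177037 ]
```

View pics/s2.png

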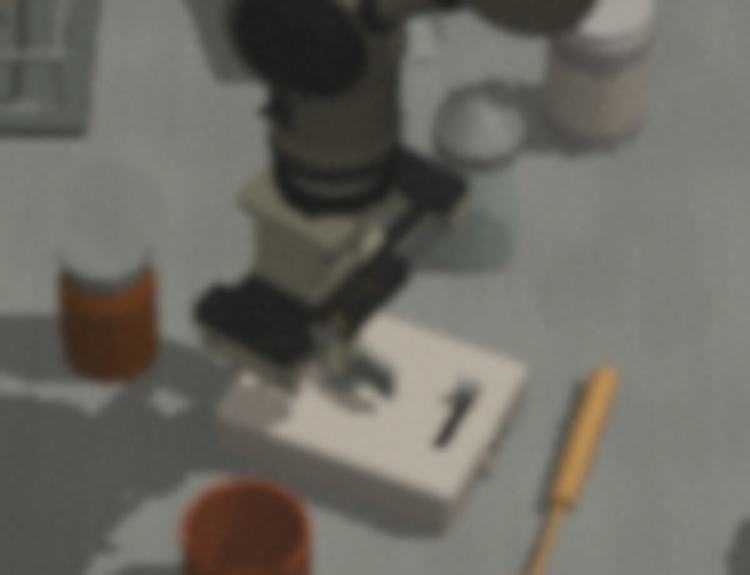

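Run:
```python
from h import *
o=observe()
f=lambda p:[round((a-b+.5)*5-.5) for a,b in zip(proj("side",p),(265,140))]
print("tcp",f(o["tool_pos"]),"hub top",f([*HUB,.085]))
for th in(2.35,2.35-1.4):
  print(th,[f([*(HUB+k*.044*np.array([np.cos(th),np.sin(th)])),z]) for k in(1,-1) for z in (.057,.085)])
p,d=read_camera("side"); W=cloud("side",d)
for v in range(210,226,2): print(v,[tuple((W[v,u]*1000).round().astype(int)) for u in range(326,346,4)])
```

```text
tcp [329, 393] hub top [345, 334]
2.35 [[392, 400], [393, 371], [298, 328], [298, 298]]
0.9500000000000002 [[304, 404], [304, 375], [384, 324], [385, 294]]
210 [(np.int64(543), np.int64(-34), np.int64(176)), (np.int64(531), np.int64(-80), np.int64(127)), (np.int64(519), np.int64(-96), np.int64(109)), (np.int64(506), np.int64(-121), np.int64(82)), (np.int64(493), np.int64(-149), np.int64(53))]
212 [(np.int64(544), np.int64(-93), np.int64(103)), (np.int64(531), np.int64(-82), np.int64(116)), (np.int64(519), np.int64(-104), np.int64(92)), (np.int64(506), np.int64(-115), np.int64(80)), (np.int64(493), np.int64(-149), np.int64(43))]
214 [(np.int64(545), np.int64(-135), np.int64(47)), (np.int64(531), np.int64(-82), np.int64(106)), (np.int64(519), np.int64(-125), np.int64(59)), (np.int64(506), np.int64(-109), np.int64(78)), (np.int64(494), np.int64(-93), np.int64(95))]
216 [(np.int64(545), np.int64(-131), np.int64(42)), (np.int64(516), np.int64(1221), np.int64(1535)), (np.int64(519), np.int64(-123), np.int64(51)), (np.int64(506), np.int64(-107), np.int64(70)), (np.int64(493), np.int64(-104)
[... 269 characters left out ...]
4(544), np.int64(-107), np.int64(49)), (np.int64(531), np.int64(-112), np.int64(44)), (np.int64(519), np.int64(-115), np.int64(41)), (np.int64(506), np.int64(-115), np.int64(41)), (np.int64(493), np.int64(-105), np.int64(53))]
222 [(np.int64(544), np.int64(-101), np.int64(47)), (np.int64(531), np.int64(-105), np.int64(43)), (np.int64(518), np.int64(-99), np.int64(49)), (np.int64(505), np.int64(-103), np.int64(46)), (np.int64(492), np.int64(-106), np.int64(43))]
224 [(np.int64(544), np.int64(-90), np.int64(50)), (np.int64(531), np.int64(-92), np.int64(47)), (np.int64(518), np.int64(-90), np.int64(50)), (np.int64(505), np.int64(-97), np.int64(42)), (np.int64(492), np.int64(-97), np.int64(43))]
```

The wing end still shows at (390,390), so the key has not moved and the fingers passed it without force. I'll measure where the finger tips really are using denoised depth.

Run:
```python
from h import *
A=[read_camera("side") for _ in range(8)]
d=np.median([a[1] for a in A],0); p=np.mean([a[0] for a in A],0).astype(np.uint8)
W=cloud("side",d)*1000
for v in range(196,226): print(v,' '.join("%4d/%3d"%(W[v,u,1],W[v,u,2]) for u in range(322,347,2)))
print([int(W[210,u,0]) for u in range(322,347,2)])
x,y=310,190
cv2.imwrite("pics/s3.png",cv2.resize(p[y:y+40,x:x+50,::-1],None,fx=14,fy=14,interpolation=cv2.INTER_CUBIC))
```

```text
196  -53/215  -51/217  -47/222  -48/221  -55/214  -63/206  -70/199  -84/184  -84/184  -84/184  -86/183  -94/175 -102/166
197  -56/208  -54/210  -47/217  -50/214  -55/209  -60/205  -67/197  -79/186  -84/180  -80/184  -82/182  -91/173 -257/  2
198  -57/202  -52/208  -46/214  -47/213  -54/207  -60/200  -76/183  -76/184  -78/182  -81/179  -86/174  -93/167 -254/  0
199  -54/201  -51/205  -48/208  -45/211  -52/204  -58/198  -74/182  -73/183  -72/184  -80/176  -85/171 -247/  2 -250/  0
200  -49/202  -50/201  -49/203  -46/206  -51/201  -64/187  -67/185  -70/181  -70/182  -81/170  -85/167 -244/  0 -242/  2
201  -48/199  -44/204  -45/202  -44/204  -51/197  -63/184  -65/183  -65/182  -68/179  -81/166 -240/  0 -238/  1 -240/  0
202  -40/203  -41/203  -42/202  -44/199  -62/181  -61/181  -58/185  -61/183  -67/176 -232/  2 -233/  1 -233/  1 -236/ -1
203  -35/204  -35/204  -38/201  -46/193  -62/176  -58/180  -54/185  -58/181  -68/170 -187/ 45 -227/  3 -230/  0 -230/  0
204  -32/204  -34/201  -34/201  -67/167  -61/173  -57/177  -52/183  -60/175  -69/165 -180/ 48 -182/ 46 -183/ 44 -227/ -1
205  -28/20
[... 1895 characters left out ...]
44 -111/ 45 -111/ 46 -112/ 45
221 -106/ 45 -106/ 45 -106/ 45 -110/ 41 -103/ 48 -106/ 46 -105/ 46 -103/ 49 -105/ 47 -105/ 47 -105/ 47 -106/ 46 -106/ 46
222 -100/ 46 -100/ 46 -100/ 46 -102/ 44 -100/ 47 -101/ 47 -104/ 43 -101/ 47 -100/ 48 -101/ 46 -101/ 47 -100/ 48 -107/ 41
223  -97/ 44  -98/ 44  -95/ 47  -96/ 46  -97/ 46  -97/ 46 -100/ 42  -96/ 47  -98/ 45 -101/ 42  -99/ 44  -99/ 44 -100/ 44
224  -91/ 47  -93/ 44  -92/ 46  -92/ 46  -95/ 42  -94/ 45  -93/ 46  -92/ 47  -93/ 46  -95/ 44  -96/ 42  -93/ 46  -94/ 46
225  -87/ 46  -87/ 46  -90/ 43  -90/ 44  -86/ 48  -88/ 46  -89/ 46  -92/ 42  -88/ 47  -89/ 46  -91/ 43  -91/ 43  -90/ 45
[554, 548, 542, 536, 531, 525, 519, 512, 506, 499, 492, 486, 479]
```

View pics/s3.png

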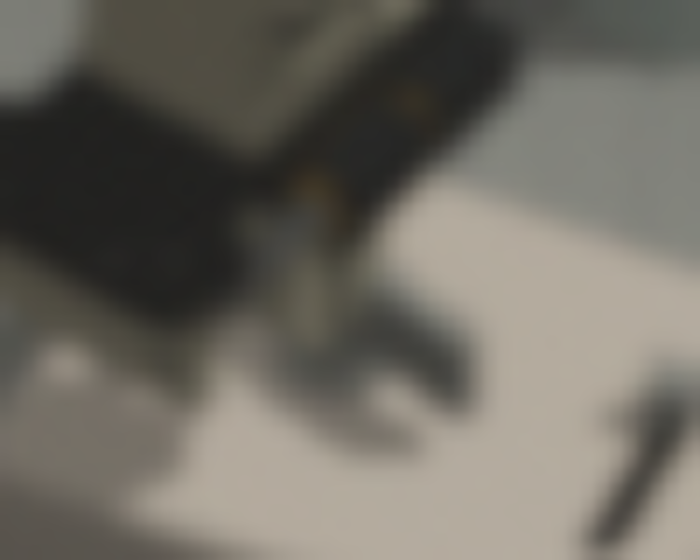

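The averaged depth shows the finger tips ending about 20–35 mm higher than the reported TCP (tip pixel row about 214.5 instead of 218.6), so they skimmed over the wing. I'll go back behind the wing and descend further in small felt steps.

Call:
send_rows(
  targets=[
    [0, 0, 0, 0.02, 0.14],
    [0, -0.006, -0.003, 0, 0.14],
    [0, -0.006, -0.003, 0, 0.14],
    [0, -0.006, -0.003, 0, 0.14],
    [0, -0.006, -0.003, 0, 0.14],
  ],
)

```text
time: 4.15
tool_pos: [0.5045, -0.1124, 0.0848]
tool_rot: [3.141, -0.0, 0.082]
contact_force: [-0.0, 0.2, 0.1]
opening: 0.0003
grip_force: 0.0
```

Call:
send_rows(
  targets=[
    [0, -0.006, -0.003, 0, 0.14],
    [0, -0.006, -0.003, 0, 0.14],
    [0, -0.006, -0.004, 0, 0.14],
    [0, -0.005, -0.004, 0, 0.14],
    [0, -0.003, -0.002, 0, 0.14],
  ],
)

```text
time: 4.65
tool_pos: [0.4784, -0.1285, 0.0848]
tool_rot: [-3.142, 0.0, 0.782]
contact_force: [-0.4, -0.6, 0.3]
opening: 0.0005
grip_force: 0.0
```

Call:
send_rows(
  targets=[
    [0, 0, 0, -0.02, 0],
    [0, 0, 0, -0.008, 0],
    [0, 0, 0, -0.004, 0],
    [0, 0, 0, 0, 0],
  ],
)

```text
time: 5.05
tool_pos: [0.4786, -0.1281, 0.0524]
tool_rot: [-3.141, 0.0, 0.776]
contact_force: [0.1, 0.3, 0.4]
opening: 0.0003
grip_force: 0.0
```

Run:
```python
from h import *
o=observe(); print(o["tool_pos"],o["contact_force"],o["qpos"])
A=[read_camera("side") for _ in range(8)]
d=np.median([a[1] for a in A],0); p=np.mean([a[0] for a in A],0).astype(np.uint8)
q=proj("side",o["tool_pos"]); print("tcp pix",q)
W=cloud("side",d)*1000
u0=int(q[0])
for v in range(204,226): print(v,' '.join("%4d/%3d"%(W[v,u,1],W[v,u,2]) for u in range(u0-10,u0+11,2)))
x,y=int(q[0])-25,190
cv2.imwrite("pics/s4.png",cv2.resize(p[y:y+40,x:x+50,::-1],None,fx=14,fy=14,interpolation=cv2.INTER_CUBIC))
```

```text
[ 0.47860459 -0.1281206   0.05241168] [0.13242495 0.34130664 0.38401398] [-4.16363810e-01  4.62076488e-01  1.79503796e+00 -3.35069414e-05
  8.85405201e-01  3.78658532e-01]
tcp pix (np.float64(346.36833393065416), np.float64(214.90527426693882))
204 -182/ 45 -181/ 46 -181/ 46 -126/105 -121/110  -82/151 -108/125  -72/163  -68/167  -73/162  -46/191
205 -175/ 47 -176/ 46 -179/ 44 -127/ 99 -121/106 -112/115 -105/122 -109/118  -67/163  -65/166  -47/185
206 -170/ 48 -175/ 43 -173/ 45 -128/ 93 -123/ 99 -110/113 -106/118 -114/109 -119/104  -60/166  -54/173
207 -171/ 43 -169/ 45 -169/ 45 -127/ 89 -121/ 96 -114/104 -107/112 -114/105 -121/ 97  -60/162  -59/163
208 -127/ 85 -165/ 44 -166/ 43 -127/ 85 -120/ 92 -113/100 -106/108 -110/104 -162/ 48 -166/ 44  -56/162
209 -123/ 84 -159/ 45 -160/ 45 -162/ 43 -122/ 85 -112/ 97 -105/105 -158/ 47 -161/ 44 -157/ 49 -158/ 48
210 -118/ 85 -119/ 84 -155/ 45 -155/ 46 -120/ 83 -115/ 89 -109/ 96 -156/ 45 -158/ 43 -156/ 46 -159/ 43
211 -118/ 80 -113/ 86 -113/ 86 -149/ 47 -150/ 46 -150/ 46 -151/ 45 -150/ 46 -151/ 45 -151/ 46 -151/ 47
212 -119/ 75 -111/ 83 -107/ 88 
[... 710 characters left out ...]
8 -113/ 47  -98/ 64 -116/ 45 -116/ 45 -117/ 44 -117/ 45 -116/ 45 -116/ 46 -108/ 54
220 -110/ 46 -110/ 46 -109/ 47 -113/ 43 -110/ 47 -110/ 46 -109/ 48 -112/ 45 -110/ 47 -112/ 46 -107/ 51
221 -106/ 45 -107/ 45 -106/ 46 -107/ 45 -106/ 47 -105/ 48 -108/ 44 -110/ 42 -108/ 45 -109/ 43 -106/ 47
222 -104/ 43 -103/ 45 -104/ 43 -104/ 44 -106/ 42 -104/ 44 -102/ 46 -103/ 45 -102/ 47 -102/ 47 -106/ 42
223  -98/ 45  -98/ 45  -96/ 48  -97/ 47  -97/ 46  -97/ 47  -97/ 47  -97/ 47  -97/ 47  -98/ 47  -98/ 46
224  -92/ 46  -94/ 44  -91/ 48  -93/ 46  -93/ 47  -94/ 45  -93/ 46  -94/ 45  -95/ 45  -92/ 48  -94/ 46
225  -87/ 48  -88/ 46  -89/ 46  -92/ 43  -90/ 45  -89/ 46  -90/ 45  -89/ 47  -91/ 45  -89/ 47  -90/ 46
```

View pics/s4.png

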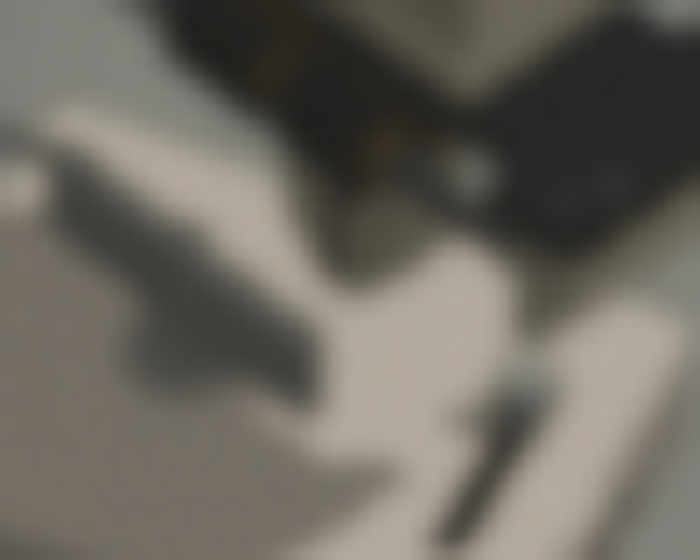

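The finger block's bottom edge is at row ~210.7, z about 0.087 while the report says 0.052, so the real tip sits about 35 mm above the reported TCP (consistent with the first look). I'll keep descending until the reported z is about 0.028, watching the force.

Call:
send_rows(
  targets=[
    [0, 0, 0, -0.008, 0],
    [0, 0, 0, -0.006, 0],
    [0, 0, 0, -0.004, 0],
    [0, 0, 0, 0, 0],
  ],
)

```text
time: 5.85
tool_pos: [0.4782, -0.128, 0.0338]
tool_rot: [-3.14, 0.001, 0.776]
contact_force: [-0.1, 0.4, -0.9]
opening: 0.0005
grip_force: 0.0
```

Call:
send_rows(
  targets=[
    [0, 0, 0, -0.004, 0],
    [0, 0, 0, -0.003, 0],
    [0, 0, 0, 0, 0],
  ],
)

```text
time: 6.15
tool_pos: [0.4786, -0.1282, 0.0273]
tool_rot: [-3.141, 0.0, 0.776]
contact_force: [0.4, -0.3, -1.0]
opening: 0.0003
grip_force: 0.0
```

Run:
```python
from h import *
o=observe(); print(o["tool_pos"],o["contact_force"])
d=np.median([read_camera("side")[1] for _ in range(8)],0)
W=cloud("side",d)*1000
for v in range(208,220): print(v,' '.join("%4d/%3d"%(W[v,u,1],W[v,u,2]) for u in range(336,357,2)))
```

```text
[ 0.478582   -0.12816644  0.02732675] [ 0.42817537 -0.33780735 -0.98095749]
208 -127/ 85 -165/ 44 -163/ 47 -126/ 86  -83/133  -81/135  -79/137  -76/141 -118/ 95 -164/ 46  -53/166
209 -124/ 83 -157/ 48 -159/ 46 -125/ 83 -121/ 87  -82/129 -105/105  -73/139  -69/144 -161/ 45  -49/166
210 -116/ 87 -118/ 85 -155/ 46 -126/ 76 -118/ 85 -111/ 93 -103/102  -74/133  -68/140  -67/141  -46/164
211 -116/ 83 -112/ 87 -115/ 84 -126/ 72 -120/ 78 -112/ 88 -105/ 96 -110/ 90  -66/138  -63/141  -49/156
212 -117/ 76 -111/ 84 -109/ 85 -126/ 67 -122/ 72 -113/ 82 -107/ 89 -113/ 82 -122/ 73  -63/137  -61/140
213 -117/ 71 -110/ 79 -107/ 83 -107/ 83 -122/ 67 -113/ 77 -106/ 85 -116/ 74 -143/ 45  -58/137  -56/140
214 -116/ 68 -109/ 76 -102/ 83 -101/ 85 -122/ 62 -111/ 75 -110/ 76 -116/ 70 -140/ 43 -140/ 43  -55/137
215 -116/ 63 -111/ 70 -101/ 80  -97/ 84 -119/ 61 -110/ 71 -108/ 73 -134/ 45 -132/ 47 -133/ 46 -133/ 46
216 -125/ 49 -108/ 67 -104/ 72 -100/ 77 -128/ 46 -110/ 66 -130/ 44 -130/ 44 -130/ 45 -130/ 45 -114/ 62
217 -123/ 45 -110/ 61 -106/ 66 -101/ 71 -124/ 46 -125/ 45 -126/ 43 -124/ 46 -123/ 48 -128/ 41 -108/ 64
218 -119/ 46 -120/ 44 -102/ 64  -99/ 68 -118/ 47 -118/ 47 -121/ 45 -120/ 46 -119/ 47 -122/ 44 -107/ 60
219 -113/ 47 -116/ 44 -116/ 44 -100/ 62 -117/ 44 -116/ 44 -115/ 46 -116/ 45 -115/ 46 -117/ 44 -107/ 56
```

The tip is now at z about 0.063, overlapping the wing by 20 mm. Repeat the push.

Call:
send_rows(
  targets=[
    [0, 0.003, 0.003, 0, 0],
    [0, 0.003, 0.003, 0, 0],
    [0, 0.003, 0.002, 0, 0],
  ],
)

```text
time: 6.85
tool_pos: [0.4876, -0.1199, 0.0277]
tool_rot: [-3.141, 0.001, 0.776]
contact_force: [-7.5, -2.8, 5.5]
opening: 0.0004
grip_force: 3.8
```

Call:
send_rows(
  targets=[
    [0, 0.002, 0.004, 0, -0.14],
    [0, 0.003, 0.004, 0, -0.14],
    [0, 0.003, 0.004, 0, -0.14],
    [0, 0.004, 0.003, 0, -0.14],
    [0, 0.005, 0.002, 0, -0.14],
  ],
)

```text
time: 7.35
tool_pos: [0.5036, -0.1022, 0.0274]
tool_rot: [-3.14, 0.003, 0.07]
contact_force: [-4.2, 1.8, 0.7]
opening: 0.0007
grip_force: 1.9
```

Contact felt at the expected size; continue stroke 1.

Call:
send_rows(
  targets=[
    [0, 0.004, 0.002, 0, -0.14],
    [0, 0.005, 0.002, 0, -0.14],
    [0, 0.005, 0, 0, -0.14],
    [0, 0.005, 0, 0, -0.14],
    [0, 0.005, -0.001, 0, -0.14],
  ],
)

```text
time: 7.85
tool_pos: [0.5277, -0.0986, 0.0273]
tool_rot: [3.141, 0.004, -0.63]
contact_force: [-3.2, 4.9, 2.8]
opening: 0.0002
grip_force: 2.8
```

Call:
send_rows(
  targets=[
    [0, 0.005, -0.001, 0, -0.14],
    [0, 0.004, -0.002, 0, -0.14],
    [0, 0.004, -0.003, 0, -0.14],
    [0, 0.004, -0.003, 0, -0.14],
    [0, 0.003, -0.004, 0, -0.14],
  ],
)

```text
time: 8.35
tool_pos: [0.5485, -0.1112, 0.0273]
tool_rot: [3.141, 0.003, -1.33]
contact_force: [0.2, 7.7, 0.3]
opening: 0.0003
grip_force: 3.6
```

Run:
```python
from h import *
o=observe(); print(o["time"],o["tool_pos"],o["tool_rot"],o["contact_force"],o["qpos"][5])
d=np.median([read_camera("side")[1] for _ in range(6)],0)
W=cloud("side",d)*1000
for v in range(200,222): print(v,' '.join("%4d/%3d"%(W[v,u,1],W[v,u,2]) for u in range(320,353,3)))
print([int(W[210,u,0]) for u in range(320,353,3)])
```

```text
8.35 [ 0.54853467 -0.1112445   0.02728394] [ 3.14055437e+00  3.09241078e-03 -1.32974121e+00] [0.17117357 7.71556108 0.30489969] 2.560704967600891
200  -85/165  -86/164  -85/165  -86/164  -88/163  -94/157  -97/153  -99/151 -240/  4 -245/  0  -93/158
201  -81/164  -85/161  -87/158  -87/158  -87/159  -95/151 -238/  0 -243/ -3 -240/  0 -242/ -2 -111/135
202  -80/160  -84/156  -88/153  -92/149  -94/147  -96/146 -191/ 45 -236/ -1 -235/  0 -103/139 -102/139
203  -77/159  -88/149 -101/135  -88/148  -89/147  -91/146 -186/ 45  -97/140  -97/140 -100/137 -100/137
204  -85/147  -88/144 -100/131  -84/148  -86/147  -87/145  -90/143  -92/141  -93/140  -95/138 -101/132
205  -82/145  -81/147 -101/126  -84/144  -82/146  -83/146  -87/141  -92/137  -95/134 -180/ 43 -218/  2
206  -77/147  -78/145  -80/143  -80/144  -80/144  -79/145 -113/109 -136/ 85 -136/ 85 -174/ 45 -174/ 45
207  -74/144  -77/142  -76/144  -76/144  -79/140  -79/140 -134/ 82 -134/ 82 -134/ 83 -168/ 46 -172/ 42
208  -72/142  -70/145  -73/142  -76/139  -76/139  -83/132 -131/ 80 -133/ 79 -137/ 75 -163/ 47 -167/ 43
209  -72/138  -74/136  -73/
[... 667 characters left out ...]
-135/ 43 -130/ 48 -135/ 44
216  -95/ 80  -97/ 79  -97/ 79 -103/ 73 -122/ 52 -127/ 47 -130/ 44 -129/ 45 -128/ 46 -129/ 45 -129/ 45
217  -96/ 75  -98/ 73 -100/ 71 -102/ 68 -120/ 49 -122/ 47 -123/ 47 -125/ 44 -124/ 45 -125/ 45 -127/ 43
218  -99/ 66  -97/ 69 -102/ 63 -119/ 44 -118/ 47 -116/ 49 -122/ 43 -117/ 48 -118/ 48 -119/ 46 -121/ 44
219 -112/ 47  -97/ 65 -100/ 62 -112/ 48 -116/ 44 -115/ 46 -114/ 47 -118/ 43 -116/ 45 -116/ 45 -112/ 49
220 -110/ 44 -108/ 47 -108/ 48 -110/ 45 -111/ 45 -109/ 46 -109/ 47 -107/ 50 -112/ 44 -109/ 48 -114/ 43
221 -108/ 42 -103/ 47 -106/ 45 -105/ 46 -103/ 48 -109/ 43 -106/ 46 -105/ 47 -107/ 45 -106/ 47 -106/ 47
[562, 553, 543, 534, 525, 515, 506, 496, 486, 476, 466]
```

Stroke 1 worked: the wing now lies along y of about -0.135 (θ about π+0.2). Retreat, lift, turn the tool back and go behind the other wing.

Call:
send_rows(
  targets=[
    [0, -0.002, 0.012, 0, 0],
    [0, 0, 0, 0.03, 0.1],
    [0, 0, 0, 0.03, 0.145],
    [0, -0.003, -0.003, 0.005, 0.145],
    [0, -0.003, -0.004, 0, 0.145],
  ],
)

```text
time: 9.15
tool_pos: [0.5418, -0.1077, 0.0945]
tool_rot: [-3.14, -0.003, -0.782]
contact_force: [-0.4, 0.4, -0.8]
opening: 0.0005
grip_force: 0.0
```

Call:
send_rows(
  targets=[
    [0, -0.003, -0.004, 0, 0.145],
    [0, -0.003, -0.004, 0, 0.145],
    [0, -0.003, -0.004, 0, 0.145],
    [0, -0.003, -0.004, 0, 0.145],
    [0, -0.003, -0.004, 0, 0.145],
  ],
)

```text
time: 9.65
tool_pos: [0.5257, -0.1277, 0.0928]
tool_rot: [3.141, 0.0, -0.058]
contact_force: [-0.2, -0.6, -0.6]
opening: 0.0002
grip_force: 0.0
```

Call:
send_rows(
  targets=[
    [0, -0.003, -0.004, 0, 0.145],
    [0, -0.003, -0.004, 0, 0.145],
    [0, -0.003, -0.004, 0, 0.145],
    [0, -0.003, -0.004, 0, 0.145],
    [0, -0.003, -0.004, 0, 0.145],
  ],
)

```text
time: 10.15
tool_pos: [0.5108, -0.1477, 0.0928]
tool_rot: [3.141, 0.0, 0.667]
contact_force: [-0.8, -0.4, 0.0]
opening: 0.0004
grip_force: 0.0
```

Call:
send_rows(
  targets=[
    [0, -0.003, -0.004, 0, 0.145],
    [0, -0.003, -0.004, 0, 0.145],
    [0, -0.003, -0.004, 0, 0.145],
    [0, -0.003, -0.004, 0, 0.145],
    [0, -0.003, -0.004, 0, 0.145],
  ],
)

```text
time: 10.65
tool_pos: [0.4958, -0.1677, 0.0928]
tool_rot: [3.141, 0.0, 1.392]
contact_force: [-0.1, 0.2, -0.4]
opening: 0.0006
grip_force: 0.0
```

Run:
```python
from h import *
o=observe(); print(o["time"],o["tool_pos"],o["tool_rot"],o["qpos"],pose(3.39,s=.026),"need yaw",3.39-np.pi/2)
rows(3.39,22,-.14,pose(3.39))
```

```text
10.65 [ 0.49578927 -0.16773148  0.09276276] [3.14141444e+00 1.64920663e-04 1.39219838e+00] [-4.72647352e-01  4.48210043e-01  1.67660687e+00 -1.24884542e-04
  1.01655738e+00 -2.93983706e-01] [ 0.4950053  -0.16771533] need yaw 1.8192036732051036
[0, -0.003, 0.005, 0, -0.14], [0, -0.002, 0.004, 0, -0.14], [0, -0.001, 0.005, 0, -0.14], [0, -0.001, 0.005, 0, -0.14], [0, 0, 0.005, 0, -0.14]
[0, 0.001, 0.005, 0, -0.14], [0, 0.001, 0.005, 0, -0.14], [0, 0.002, 0.004, 0, -0.14], [0, 0.003, 0.004, 0, -0.14], [0, 0.003, 0.004, 0, -0.14]
[0, 0.004, 0.004, 0, -0.14], [0, 0.004, 0.002, 0, -0.14], [0, 0.004, 0.003, 0, -0.14], [0, 0.005, 0.001, 0, -0.14], [0, 0.005, 0.001, 0, -0.14]
[0, 0.005, 0, 0, -0.14], [0, 0.005, -0, 0, -0.14], [0, 0.005, -0.001, 0, -0.14], [0, 0.004, -0.002, 0, -0.14], [0, 0.005, -0.003, 0, -0.14]
[0, 0.003, -0.003, 0, -0.14], [0, 0.004, -0.003, 0, -0.14], 
end [ 0.548 -0.111] th 0.31000000000000005
```

Call:
send_rows(
  targets=[
    [0, 0, 0, 0, 0.145],
    [0, 0, 0, 0, 0.145],
    [0, 0, 0, -0.03, 0.137],
    [0, 0, 0, -0.025, 0],
    [0, 0, 0, -0.01, 0],
  ],
)

```text
time: 11.15
tool_pos: [0.4946, -0.167, 0.0258]
tool_rot: [-3.139, -0.002, 1.813]
contact_force: [-0.5, -0.3, -0.4]
opening: 0.0008
grip_force: 0.0
```

Call:
send_rows(
  targets=[
    [0, -0.001, 0.004, 0, 0],
    [0, -0.001, 0.004, 0, 0],
    [0, -0.001, 0.004, 0, 0],
  ],
)

```text
time: 11.45
tool_pos: [0.4935, -0.1561, 0.0289]
tool_rot: [3.14, 0.001, 1.813]
contact_force: [-0.1, 0.0, 0.7]
opening: 0.0003
grip_force: 0.0
```

Call:
send_rows(
  targets=[
    [0, -0.003, 0.005, 0, -0.14],
    [0, -0.002, 0.004, 0, -0.14],
    [0, -0.001, 0.005, 0, -0.14],
    [0, -0.001, 0.005, 0, -0.14],
    [0, 0, 0.005, 0, -0.14],
  ],
)

```text
time: 11.95
tool_pos: [0.4857, -0.1326, 0.0289]
tool_rot: [3.14, 0.001, 1.107]
contact_force: [-2.3, -3.7, 1.6]
opening: 0.0003
grip_force: 2.0
```

In contact again; continue stroke 2.

Call:
send_rows(
  targets=[
    [0, 0.001, 0.005, 0, -0.14],
    [0, 0.001, 0.005, 0, -0.14],
    [0, 0.002, 0.004, 0, -0.14],
    [0, 0.003, 0.004, 0, -0.14],
    [0, 0.003, 0.004, 0, -0.14],
  ],
)

```text
time: 12.45
tool_pos: [0.4947, -0.1099, 0.0287]
tool_rot: [-3.141, 0.002, 0.407]
contact_force: [-5.4, -1.5, 2.6]
opening: 0.0006
grip_force: 3.0
```

Call:
send_rows(
  targets=[
    [0, 0.004, 0.004, 0, -0.14],
    [0, 0.004, 0.002, 0, -0.14],
    [0, 0.004, 0.003, 0, -0.14],
    [0, 0.005, 0.001, 0, -0.14],
    [0, 0.005, 0.001, 0, -0.14],
  ],
)

```text
time: 12.95
tool_pos: [0.516, -0.0983, 0.0285]
tool_rot: [3.141, 0.004, -0.293]
contact_force: [-7.8, 0.6, 4.7]
opening: 0.0009
grip_force: 3.7
```

Call:
send_rows(
  targets=[
    [0, 0.005, 0, 0, -0.14],
    [0, 0.005, 0, 0, -0.14],
    [0, 0.005, -0.001, 0, -0.14],
    [0, 0.004, -0.002, 0, -0.14],
    [0, 0.005, -0.003, 0, -0.14],
  ],
)

```text
time: 13.45
tool_pos: [0.54, -0.1034, 0.0284]
tool_rot: [3.14, 0.004, -0.993]
contact_force: [-7.4, 6.4, 4.9]
opening: 0.0004
grip_force: 4.6
```

Call:
send_rows(
  targets=[
    [0, 0.003, -0.003, 0, -0.14],
    [0, 0.004, -0.003, 0, -0.14],
  ],
)

```text
time: 13.65
tool_pos: [0.5475, -0.1095, 0.0284]
tool_rot: [3.14, 0.003, -1.273]
contact_force: [-5.1, 4.5, -0.0]
opening: 0.0008
grip_force: 2.6
```

Run:
```python
from h import *
o=observe(); print(o["time"],o["tool_pos"],o["tool_rot"],o["contact_force"])
d=np.median([read_camera("side")[1] for _ in range(6)],0)
W=cloud("side",d)*1000
for v in range(204,216): print(v,' '.join("%4d/%3d"%(W[v,u,1],W[v,u,2]) for u in range(329,353,3)))
print([int(W[210,u,0]) for u in range(329,353,3)])
```

```text
13.65 [ 0.54746522 -0.10947095  0.02840174] [ 3.13963754e+00  2.74254944e-03 -1.27271814e+00] [-5.11120128  4.46145174 -0.04425747]
204  -87/145  -84/149  -86/147  -92/141  -90/143  -94/138 -227/ -1 -222/  3
205  -83/145  -81/147  -84/145  -90/139  -93/136 -142/ 83 -180/ 43 -219/  2
206  -73/151  -75/149  -79/146 -136/ 85 -137/ 84 -134/ 87 -172/ 47 -177/ 42
207  -77/143  -75/145  -79/140 -132/ 84 -138/ 77 -136/ 81 -171/ 43 -170/ 45
208  -77/137  -75/140  -82/133 -131/ 81 -136/ 75 -139/ 72 -167/ 43 -163/ 47
209  -77/133  -77/134  -82/128 -130/ 77 -137/ 70 -134/ 73 -157/ 48 -161/ 44
210  -77/129 -127/ 75 -130/ 71 -132/ 70 -136/ 65 -139/ 63 -152/ 49 -154/ 47
211  -99/100 -126/ 71 -130/ 67 -129/ 68 -136/ 61 -141/ 56 -151/ 46 -153/ 43
212 -100/ 94 -126/ 66 -129/ 63 -133/ 59 -142/ 49 -146/ 46 -145/ 47 -148/ 43
213  -99/ 91 -127/ 60 -128/ 60 -144/ 42 -142/ 45 -142/ 46 -142/ 45 -141/ 47
214 -101/ 84 -127/ 56 -124/ 59 -138/ 44 -138/ 44 -137/ 46 -136/ 47 -139/ 44
215 -102/ 79 -123/ 55 -126/ 52 -132/ 46 -133/ 45 -136/ 43 -137/ 42 -134/ 45
[534, 525, 515, 506, 496, 486, 476, 466]
```

The key stands at about 5.6 rad (wing slope θ about 0.27), leaving about 0.8 rad. Same transit for the last stroke.

Call:
send_rows(
  targets=[
    [0, -0.003, 0.012, 0, 0],
    [0, 0, 0, 0.03, 0.1],
    [0, 0, 0, 0.03, 0.145],
    [0, -0.003, -0.003, 0.005, 0.145],
    [0, -0.003, -0.004, 0, 0.145],
  ],
)

```text
time: 14.45
tool_pos: [0.5411, -0.1058, 0.0953]
tool_rot: [-3.14, -0.005, -0.725]
contact_force: [0.3, -0.5, -0.5]
opening: 0.0005
grip_force: 0.0
```

Call:
send_rows(
  targets=[
    [0, -0.003, -0.004, 0, 0.145],
    [0, -0.003, -0.004, 0, 0.145],
    [0, -0.003, -0.004, 0, 0.145],
    [0, -0.003, -0.004, 0, 0.145],
    [0, -0.003, -0.004, 0, 0.145],
  ],
)

```text
time: 14.95
tool_pos: [0.525, -0.1257, 0.0936]
tool_rot: [3.141, -0.002, -0.001]
contact_force: [0.1, -0.5, 0.8]
opening: 0.0007
grip_force: 0.0
```

Call:
send_rows(
  targets=[
    [0, -0.003, -0.004, 0, 0.145],
    [0, -0.003, -0.004, 0, 0.145],
    [0, -0.003, -0.004, 0, 0.145],
    [0, -0.003, -0.004, 0, 0.145],
    [0, -0.003, -0.004, 0, 0.145],
  ],
)

```text
time: 15.45
tool_pos: [0.5101, -0.1458, 0.0936]
tool_rot: [3.14, -0.001, 0.724]
contact_force: [0.3, 0.7, -0.3]
opening: 0.0006
grip_force: 0.0
```

Call:
send_rows(
  targets=[
    [0, -0.003, -0.004, 0, 0.145],
    [0, -0.003, -0.004, 0, 0.145],
    [0, -0.003, -0.004, 0, 0.145],
    [0, -0.003, -0.004, 0, 0.145],
    [0, -0.002, -0.004, 0, 0.145],
  ],
)

```text
time: 15.95
tool_pos: [0.496, -0.1658, 0.0936]
tool_rot: [3.14, 0.001, 1.449]
contact_force: [-0.8, 0.1, 0.2]
opening: 0.0005
grip_force: 0.0
```

Call:
send_rows(
  targets=[
    [0, 0, -0.001, 0, 0.145],
    [0, 0, 0, 0, 0.145],
    [0, 0, 0, -0.03, 0.08],
    [0, 0, 0, -0.025, 0],
    [0, 0, 0, -0.01, 0],
  ],
)

```text
time: 16.45
tool_pos: [0.495, -0.1661, 0.0266]
tool_rot: [-3.14, -0.001, 1.813]
contact_force: [-0.7, 0.5, 0.2]
opening: 0.0004
grip_force: 0.0
```

Call:
send_rows(
  targets=[
    [0, -0.001, 0.004, 0, 0],
    [0, -0.001, 0.004, 0, 0],
    [0, -0.001, 0.004, 0, 0],
  ],
)

```text
time: 16.75
tool_pos: [0.4936, -0.1555, 0.029]
tool_rot: [3.14, 0.002, 1.813]
contact_force: [-1.3, -6.7, -0.8]
opening: -0.0
grip_force: 3.1
```

Run:
```python
from h import *
o=observe(); print(o["time"],o["tool_pos"],o["tool_rot"],pose(3.39))
rows(3.39,20,-.06,o["tool_pos"][:2])
```

```text
16.75 [ 0.49357312 -0.15551311  0.02901123] [3.13988094e+00 2.28394567e-03 1.81333844e+00] [ 0.49193204 -0.15559902]
[0, -0.003, 0.002, 0, -0.06], [0, -0.001, 0.002, 0, -0.06], [0, -0.001, 0.002, 0, -0.06], [0, -0.001, 0.002, 0, -0.06], [0, -0.001, 0.002, 0, -0.06]
[0, -0.001, 0.002, 0, -0.06], [0, -0, 0.002, 0, -0.06], [0, -0.001, 0.002, 0, -0.06], [0, 0, 0.002, 0, -0.06], [0, -0, 0.002, 0, -0.06]
[0, -0, 0.002, 0, -0.06], [0, 0, 0.003, 0, -0.06], [0, 0, 0.002, 0, -0.06], [0, 0.001, 0.002, 0, -0.06], [0, 0, 0.002, 0, -0.06]
[0, 0.001, 0.002, 0, -0.06], [0, 0.001, 0.002, 0, -0.06], [0, 0, 0.002, 0, -0.06], [0, 0.001, 0.002, 0, -0.06], [0, 0.001, 0.002, 0, -0.06]

end [ 0.49  -0.115] th 2.1900000000000004
```

Call:
send_rows(
  targets=[
    [0, -0.003, 0.002, 0, -0.06],
    [0, -0.001, 0.002, 0, -0.06],
    [0, -0.001, 0.002, 0, -0.06],
    [0, -0.001, 0.002, 0, -0.06],
    [0, -0.001, 0.002, 0, -0.06],
  ],
)

```text
time: 17.25
tool_pos: [0.4876, -0.1465, 0.0293]
tool_rot: [3.137, 0.003, 1.51]
contact_force: [1.7, -4.4, -1.0]
opening: 0.0002
grip_force: 2.2
```

Call:
send_rows(
  targets=[
    [0, -0.001, 0.002, 0, -0.06],
    [0, 0, 0.002, 0, -0.06],
    [0, -0.001, 0.002, 0, -0.06],
    [0, 0, 0.002, 0, -0.06],
  ],
)

```text
time: 17.65
tool_pos: [0.4851, -0.1383, 0.0293]
tool_rot: [3.137, 0.002, 1.271]
contact_force: [-0.9, -4.2, 1.8]
opening: 0.0002
grip_force: 2.0
```

Call:
send_rows(
  targets=[
    [0, 0, 0.002, 0, -0.06],
    [0, 0, 0, 0, 0],
  ],
)

```text
time: 17.85
tool_pos: [0.4849, -0.1358, 0.0291]
tool_rot: [3.138, 0.001, 1.213]
contact_force: [0.7, -3.2, 1.5]
opening: 0.0001
grip_force: 1.4
```

Call:
send_rows(
  targets=[
    [0, 0, 0.002, 0, -0.06],
    [0, 0, 0, 0, 0],
  ],
)

```text
time: 18.05
tool_pos: [0.4845, -0.1337, 0.0287]
tool_rot: [3.139, 0.0, 1.154]
contact_force: [0.4, -1.9, 1.4]
opening: 0.0003
grip_force: 1.4
```

Not at the stop yet (forces are small). Continue in small steps.

Call:
send_rows(
  targets=[
    [0, 0, 0.003, 0, -0.06],
    [0, 0, 0, 0, 0],
  ],
)

```text
time: 18.25
tool_pos: [0.4846, -0.1311, 0.0285]
tool_rot: [3.139, 0.001, 1.094]
contact_force: [-0.4, -4.6, 2.4]
opening: 0.0005
grip_force: 2.3
```

Call:
send_rows(
  targets=[
    [0, 0.001, 0.002, 0, -0.05],
    [0, 0, 0, 0, 0],
  ],
)

```text
time: 18.45
tool_pos: [0.4848, -0.1292, 0.0285]
tool_rot: [3.14, 0.001, 1.044]
contact_force: [-3.9, -6.7, 4.9]
opening: 0.0
grip_force: 3.6
```

Call:
send_rows(
  targets=[
    [0, 0.001, 0.002, 0, -0.05],
    [0, 0, 0, 0, 0],
  ],
)

```text
time: 18.65
tool_pos: [0.4844, -0.1286, 0.0285]
tool_rot: [3.142, 0.004, 0.996]
contact_force: [-10.3, -15.4, 6.9]
opening: 0.0004
grip_force: 8.8
```

Force jumped to about 19 N and motion stalled where the stop is expected. One small nudge to confirm, then check with the camera.

Call:
send_rows(
  targets=[
    [0, 0.001, 0.001, 0, 0],
    [0, 0, 0, 0, 0],
  ],
)

```text
time: 18.85
tool_pos: [0.4844, -0.1285, 0.0285]
tool_rot: [-3.141, 0.006, 0.998]
contact_force: [-14.8, -19.4, 9.1]
opening: 0.0005
grip_force: 12.0
```

Run:
```python
from h import *
o=observe(); print(o["time"],o["tool_pos"],o["contact_force"])
d=np.median([read_camera("side")[1] for _ in range(8)],0)
W=cloud("side",d); X=W.reshape(-1,3)
rel=X[:,:2]-HUB; r=np.hypot(*rel.T)
m=(X[:,2]>.060)&(X[:,2]<.088)&(r<.05)
v,u=np.divmod(np.flatnonzero(m),640)
for a,b,c in zip(u,v,X[m]): print(a,b,(c*1000).round().astype(int),end="; ")
```

```text
18.85 [ 0.48444158 -0.12852326  0.02850553] [-14.762875   -19.40659151   9.12024278]
322 202 [ 558 -154   84]; 323 202 [ 555 -152   86]; 324 202 [ 552 -151   87]; 322 203 [ 558 -152   81]; 323 203 [ 555 -149   85]; 324 203 [ 552 -147   87]; 326 203 [ 545 -148   86]; 322 204 [ 558 -147   82]; 323 204 [ 555 -147   82]; 324 204 [ 552 -145   84]; 325 204 [ 549 -146   84]; 326 204 [ 545 -145   84]; 327 204 [ 542 -144   86]; 328 204 [ 539 -143   87]; 322 205 [ 558 -153   71]; 323 205 [ 555 -149   75]; 324 205 [ 552 -145   79]; 325 205 [ 548 -142   82]; 326 205 [ 545 -142   83]; 327 205 [ 542 -140   85]; 328 205 [ 539 -143   82]; 329 205 [ 535 -139   86]; 330 205 [ 532 -139   87]; 322 206 [ 558 -148   71]; 323 206 [ 555 -148   71]; 324 206 [ 552 -143   77]; 325 206 [ 549 -146   74]; 326 206 [ 545 -144   76]; 327 206 [ 542 -138   83]; 328 206 [ 539 -138   83]; 329 206 [ 535 -136   84]; 330 206 [ 532 -139   82]; 331 206 [ 529 -137   84]; 332 206 [ 526 -134   87]; 333 206 [ 523 -136   85]; 334 206 [ 519 -136   85]; 322 207 [ 558 -152   62]; 323 207 [ 555 -146   69]; 324 207 [ 552 -148   66]; 3
[... 2886 characters left out ...]
38 214 [ 506 -118   67]; 339 214 [ 503 -114   71]; 340 214 [ 500 -112   74]; 341 214 [ 496 -112   73]; 342 214 [ 493 -112   74]; 343 214 [ 490 -108   78]; 344 214 [ 487 -106   81]; 345 214 [ 484 -111   76]; 346 214 [ 480 -111   75]; 338 215 [ 506 -117   63]; 339 215 [ 503 -118   62]; 340 215 [ 499 -116   65]; 341 215 [ 496 -111   70]; 342 215 [ 493 -113   68]; 343 215 [ 490 -109   73]; 344 215 [ 487 -106   76]; 345 215 [ 484 -108   74]; 346 215 [ 480 -111   71]; 339 216 [ 503 -116   60]; 340 216 [ 499 -115   61]; 341 216 [ 496 -112   65]; 342 216 [ 493 -110   67]; 343 216 [ 490 -110   66]; 344 216 [ 487 -106   71]; 342 217 [ 493 -108   64]; 343 217 [ 490 -107   65]; 344 217 [ 487 -105   67];
```

The wing faces at slope θ≈2.58 give key ≈ 6.4, so it is at the stop. Back off and lift, then look at the tab.

Call:
send_rows(
  targets=[
    [0, -0.005, -0.008, 0, 0],
    [0, -0.002, -0.003, 0.02, 0],
    [0, 0, 0, 0.045, 0.05],
    [0, -0.02, -0.004, 0, 0.05],
    [0, -0.025, 0.004, 0, 0.05],
  ],
)

```text
time: 19.75
tool_pos: [0.4357, -0.1368, 0.094]
tool_rot: [3.138, -0.0, 1.147]
contact_force: [-1.0, -0.5, 0.3]
opening: 0.0008
grip_force: 0.0
```

Run:
```python
from h import *
o=observe(); print(o["time"],o["tool_pos"],o["tool_rot"],o["contact_force"])
d=np.load("side0.npz")["d"]; W=cloud("side",d)
c=np.array([.5024,-.1262]);y=-.4225;R=np.array([[np.cos(y),-np.sin(y)],[np.sin(y),np.cos(y)]])
X=W.reshape(-1,3); T=(X[:,:2]-c)@R
for nm,D in(("before",d),("now",np.median([read_camera("side")[1] for _ in range(8)],0))):
    X=cloud("side",D).reshape(-1,3); T=(X[:,:2]-c)@R
    m=(abs(T[:,0]+.06)<.02)&(abs(T[:,1])<.04)&(X[:,2]>.052)&(X[:,2]<.072)
    print(nm,np.c_[T[m],X[m,2]].__mul__(1000).round().astype(int).tolist())
print("start",c+R@[-.06,-.038],"end",c+R@[-.06,0])
```

```text
19.75 [ 0.43574405 -0.13680212  0.094013  ] [ 3.13775416e+00 -4.63770212e-04  1.14729107e+00] [-0.98517408 -0.47215479  0.26170696]
before [[-43, -31, 52], [-48, -18, 53], [-55, -10, 65], [-60, -7, 71], [-61, -13, 64], [-65, -13, 67], [-55, -10, 60], [-59, -9, 63], [-63, -7, 67], [-64, -15, 60], [-67, -24, 52], [-52, -10, 54], [-58, -4, 62], [-61, -5, 63], [-66, -1, 70], [-68, -5, 67], [-57, -7, 55], [-61, -4, 59], [-65, -4, 61], [-66, -10, 56], [-66, -1, 60], [-68, -6, 55], [-60, -1, 52], [-69, -4, 54], [-53, 7, 53], [-62, 3, 53], [-41, 20, 55], [-52, 13, 52], [-60, 9, 53], [-66, 6, 53], [-45, 21, 53], [-63, 31, 53], [-75, 35, 53]]
now [[-55, -10, 65], [-58, -12, 64], [-60, -15, 62], [-64, -15, 64], [-56, -8, 62], [-59, -11, 61], [-62, -12, 62], [-66, -10, 65], [-53, -7, 57], [-57, -7, 60], [-60, -9, 59], [-64, -6, 63], [-67, -8, 63], [-58, -6, 56], [-61, -6, 57], [-64, -6, 59], [-67, -9, 57], [-58, -4, 53], [-62, -4, 55], [-65, -5, 55], [-67, -8, 53]]
start [ 0.43209441 -0.13625602] end [ 0.447676   -0.10159749]
```

The tab is seen at x≈-60, front face y≈-8 in the timer frame: still at "off". Going down behind it.

Call:
send_rows(
  targets=[
    [0, -0.004, 0, -0.03, 0],
    [0, 0, 0, -0.025, 0],
    [0, 0, 0, -0.012, 0],
    [0, 0, 0, -0.006, 0],
    [0, 0, 0, 0, 0],
  ],
)

```text
time: 20.65
tool_pos: [0.4308, -0.1361, 0.0191]
tool_rot: [-3.14, -0.0, 1.143]
contact_force: [0.0, 0.2, -0.6]
opening: 0.0007
grip_force: 0.0
```

Call:
send_rows(
  targets=[
    [0, 0, 0, -0.003, 0],
    [0, 0, 0, -0.002, 0],
    [0, 0, 0, 0, 0],
  ],
)

```text
time: 20.95
tool_pos: [0.4316, -0.1366, 0.0162]
tool_rot: [3.139, 0.0, 1.143]
contact_force: [-2.6, 1.5, 10.8]
opening: 0.0005
grip_force: 5.4
```

Call:
send_rows(
  targets=[
    [0, 0.002, 0.004, 0, 0],
    [0, 0.002, 0.005, 0, 0],
    [0, 0.002, 0.004, 0, 0],
    [0, 0.002, 0.005, 0, 0],
    [0, 0.002, 0.004, 0, 0],
  ],
)

```text
time: 21.45
tool_pos: [0.442, -0.1158, 0.0162]
tool_rot: [3.137, 0.002, 1.143]
contact_force: [-3.5, -6.4, 8.8]
opening: 0.0008
grip_force: 4.7
```

Call:
send_rows(
  targets=[
    [0, 0.002, 0.004, 0, 0],
    [0, 0.002, 0.004, 0, 0],
    [0, 0.001, 0.002, 0, 0],
    [0, 0, 0.001, 0, 0],
    [0, 0, 0, 0, 0],
  ],
)

```text
time: 21.95
tool_pos: [0.4471, -0.1048, 0.0162]
tool_rot: [3.137, 0.001, 1.144]
contact_force: [-2.1, -5.0, 8.0]
opening: 0.0004
grip_force: 4.6
```

The tips lightly touch the deck; lift 2 mm and push on to the end stop.

Call:
send_rows(
  targets=[
    [0, 0, 0, 0.002, 0],
    [0, 0.001, 0.002, 0, 0],
    [0, 0, 0.001, 0, 0],
    [0, 0, 0, 0, 0],
  ],
)

```text
time: 22.35
tool_pos: [0.4474, -0.1019, 0.0175]
tool_rot: [3.139, 0.002, 1.144]
contact_force: [-3.8, -11.2, 5.7]
opening: 0.0007
grip_force: 5.7
```

Call:
send_rows(
  targets=[
    [0, 0, 0.001, 0, 0],
    [0, 0.001, 0.001, 0, 0],
    [0, 0, 0, 0, 0],
  ],
)

```text
time: 22.65
tool_pos: [0.4474, -0.1018, 0.0175]
tool_rot: [3.14, 0.005, 1.145]
contact_force: [-10.8, -22.8, 6.4]
opening: 0.0004
grip_force: 12.2
```

The tab is against its end stop (force 25 N, no further motion) at the computed end position. Back off, lift, and verify.

Call:
send_rows(
  targets=[
    [0, -0.004, -0.009, 0, 0],
    [0, -0.002, -0.004, 0.01, 0],
    [0, 0, 0, 0.04, 0],
    [0, 0, 0, 0.04, 0],
    [0, 0, 0, 0.04, 0],
  ],
)

```text
time: 23.15
tool_pos: [0.4415, -0.1106, 0.1488]
tool_rot: [-3.141, -0.001, 1.143]
contact_force: [1.7, 0.1, 0.1]
opening: 0.0004
grip_force: 0.0
```

Call:
send_rows(
  targets=[
    [0, -0.02, 0, 0.03, 0],
    [0, -0.02, 0, 0, 0],
    [0, -0.02, 0, 0, 0],
    [0, 0, 0, 0, 0],
    [0, 0, 0, 0, 0],
  ],
)

```text
time: 23.65
tool_pos: [0.3823, -0.1111, 0.1774]
tool_rot: [3.14, -0.001, 1.142]
contact_force: [0.0, -0.5, -0.1]
opening: 0.0009
grip_force: 0.0
```

Run:
```python
from h import *
o=observe(); print(o["time"],o["tool_pos"],o["contact_force"])
c=np.array([.5024,-.1262]);y=-.4225;R=np.array([[np.cos(y),-np.sin(y)],[np.sin(y),np.cos(y)]])
A=[read_camera("side") for _ in range(8)]
X=cloud("side",np.median([a[1] for a in A],0)).reshape(-1,3); T=(X[:,:2]-c)@R
m=(abs(T[:,0]+.06)<.02)&(abs(T[:,1])<.04)&(X[:,2]>.053)&(X[:,2]<.072)
print(np.c_[T[m],X[m,2]].__mul__(1000).round().astype(int).tolist())
m=(abs(T[:,0]-.02)<.05)&(abs(T[:,1])<.03)&(X[:,2]>.078)&(X[:,2]<.09); print("wing fit slope",np.polyfit(T[m,0],T[m,1],1))
cv2.imwrite("pics/end.png",cv2.resize(A[0][0][140:260,265:425,::-1],None,fx=5,fy=5,interpolation=cv2.INTER_CUBIC))
```

```text
23.65 [ 0.38227834 -0.1110862   0.17739664] [ 0.01707703 -0.47448151 -0.07936825]
[[-56, 16, 63], [-59, 15, 63], [-62, 14, 63], [-56, 24, 66], [-59, 23, 67], [-60, 16, 60], [-63, 16, 61], [-66, 15, 61], [-57, 24, 62], [-59, 21, 60], [-62, 21, 61], [-65, 20, 62], [-67, 15, 57], [-57, 25, 58], [-60, 23, 58], [-63, 22, 58], [-67, 24, 62], [-57, 26, 54], [-63, 23, 54], [-66, 23, 55]]
wing fit slope [-0.11502646  0.00698261]
```

View pics/end.png

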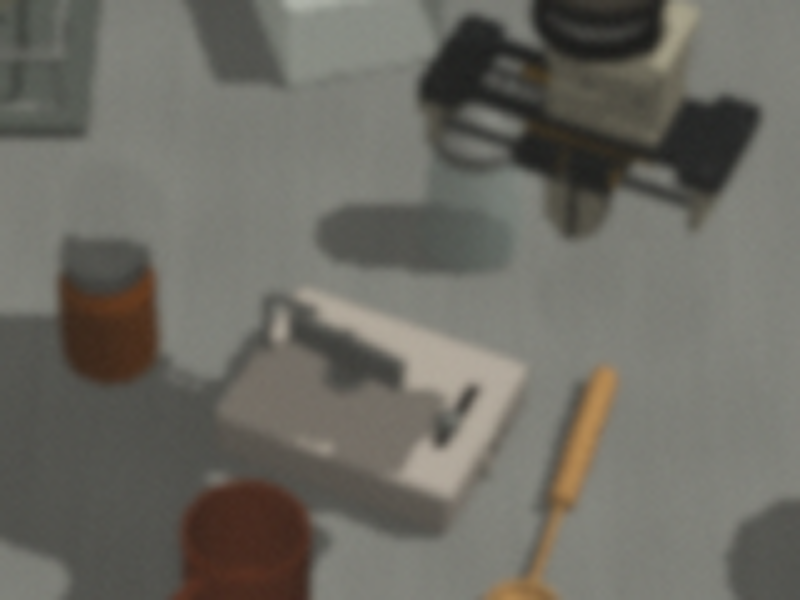

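The wings lie at about 6.40 rad (slope -0.115), the tab now sits at the near end of the slot (445,430), the surroundings look unmoved and the arm is clear.

```bash
python3 -c "
from cell import *
print(hand_in())"
```

```text
the job is handed in; nothing more can be done
None
```

The timer key is wound to its stop (about 6.4 rad by the camera), the start tab was then slid to the end of its slot, the crockery looks unmoved, and the job is handed in (no verdict was returned).

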